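# Clear the tasting-vote board

### The job

The vote is over: pick up the scraper block by its handle, set its blade down flat on the dark wooden voting board and wipe both white tokens off the board into the metal tray along the board's edge, without touching the tokens with the gripper. Then stand the scraper upright on the counter, clear of the board and tray, and let go.

Things in the scene. Friction and masses are not known exactly. Their poses are not given: they have to be found in the camera images.
- scraper_handle (a point): Pale wooden scraper, an upside-down T standing on its flat black rubber sole, 80 mm high. Base 150 (its x) by 30 (y) by 25 mm high; centred handle rib 70 (x) by 24 mm (y), 25 to 80 mm above the sole. This point: handle centre, 52 mm above the sole's centre; z up. Grip the rib across y; wipe with a long side face, along y. About 220 g. Not the low block with four small bottles in it.
- station: Fixed board and tray in one. Origin: on the counter under the board's centre, z up. Dark wood board, x -95 to 95, y -100 to 100 mm, flat top 25 mm high, no rims, a thin flush pale line along y at x = 0. Open aluminium tray against its -y edge: y -100 to -210, x -95 to 95, floor 5 mm high, walls 4 thick and 20 mm high on the other 3 sides. Tokens wiped along -y drop into it.
- token_a_center (a point): White ceramic token, a disc 40 mm across and 6 mm thick, about 15 g, loose and flat on the board, its centre 26 to 46 mm to one side of the pale line and at y from -60 to 20 mm in the station's frame. This point is its centre.
- token_b_center (a point): Second token, the same, on the other side of the pale line. This point is its centre.
Not all that is in view belongs to the job. What is shaped like the part that bears scraper_handle but red or yellow is not meant.

How it is judged:
On the way, in this order (a step that is already met when the one before it is completed fails the run):
1. the scraper's sole is down on the board (within 8 mm), its middle over the board (z of scraper_handle in the frame of station between 0.065 and 0.085 m and x of scraper_handle in the frame of station between -0.09 and 0.09 m and y of scraper_handle in the frame of station between -0.1 and 0.12 m), for 0.1 s.
2. both tokens are down in the tray while the scraper is still at the board or tray (low over it) (x of token_a_center in the frame of station between -0.095 and 0.095 m and y of token_a_center in the frame of station between -0.21 and -0.1 m and z of each of token_a_center, token_b_center in the frame of station below 0.022 m and x of token_b_center in the frame of station between -0.095 and 0.095 m and y of token_b_center in the frame of station between -0.21 and -0.1 m and x of scraper_handle in the frame of station between -0.12 and 0.12 m and y of scraper_handle in the frame of station between -0.24 and 0.13 m and z of scraper_handle in the frame of station below 0.16 m).
At the end, for the whole second after the job is handed in: both tokens lie in the tray, their centres within its outline and below 22 mm above the counter; the scraper stands upright (within 10 degrees) on the counter (handle centre below 60 mm), off the board and tray (x of token_a_center in the frame of station between -0.095 and 0.095 m and y of token_a_center in the frame of station between -0.21 and -0.1 m and z of each of token_a_center, token_b_center in the frame of station below 0.022 m and x of token_b_center in the frame of station between -0.095 and 0.095 m and y of token_b_center in the frame of station between -0.21 and -0.1 m and height (world z) of scraper_handle below 0.06 m and angle between scraper_handle's own z axis and vertical below 0.17 rad and (y of scraper_handle in the frame of station above 0.115 m or y of scraper_handle in the frame of station below -0.225 m or x of scraper_handle in the frame of station above 0.11 m or x of scraper_handle in the frame of station below -0.11 m)); the robot touches nothing.
It fails at once if the gripper or arm touches a token (contact force between any of the fingers, the arm and token_a above 0.3 N or contact force between any of the fingers, the arm and token_b above 0.3 N).
It also fails if it takes over 51 s, if anything falls off the work surface, if the arm or the gripper's body presses on something with over 40 N, if the wrist force passes 120 N, or if a joint passes its speed limit or range.

### The arm

A 7-joint arm with a two-finger parallel gripper is mounted at the origin on the work surface. World frame = base frame: x ahead of the robot, y to its left, z up, the work surface at z = 0. Lengths are in m, angles in rad, forces in N, time in s.
With the tool pointing down it reaches from about 0.35 to 0.9 m from the base axis. Payload 19.9 kg.
Tool frame: the origin (TCP) lies at the very end of the fingers, on their centre line; the grasp point (between the pads) lies 19 mm behind it; z points along the fingers, x is the direction in which the jaws open and shut, and the axes are right-handed (so a half turn about z gives the same grasp; the last joint's range is limited). The gripper opens to 94 mm and grips with 3 to 60 N. Pads are 16 mm wide; open, the fingers measure 119 mm over their backs; the gripper's body (75 mm by 177 mm) begins 78 mm behind the grasp point.
Start: joints at [1.155, 0.417, -0.01, 1.614, 0.005, 1.111, -0.053], TCP at [0.229, -0.582, 0.205] pointing down, gripper open.
Joint ranges: [-2.81, 2.81], [-0.39, 2.02], [-1.27, 1.25], [0.06, 2.57], [-1.19, 4.33], [0.19, 2], [-2.82, 2.82]. Speed limits (rad/s): [1.89, 1.89, 2.39, 2.39, 3.01, 3.01, 3.01].

### API

Orientations are given as [roll, pitch, yaw] about the fixed x, y, z axes, in that order (R = Rz(yaw) Ry(pitch) Rx(roll)).
In Python, from rig import arm, vision gives the robot as it stands.
- The arm moves only by the tool drive_tool, never from a script. Its argument "rows" is a list of rows, each an object of numbers: "tx", "ty", "tz": the shift along the tool's x, y, z as a fraction of full scale; "rx", "ry", "rz": the turn, a rotation vector about the tool's x, y, z as a fraction of full scale. A call has 1 to 5 rows; each row is the pose to reach, as a shift and turn from the pose commanded when the call began, along the tool's axes at that moment; what a row does not reach only later rows make up. Full scale, the value 1, is 200 mm for a shift and 45 degrees for a turn. A row lasts 1/12 s, in which the tool goes at most 41.7 mm and 7.16 degrees, less where a joint would pass 70% of its speed; a pose out of reach is approached as far as the arm can. A call with a number of a shift or a turn outside -1 to 1 is refused whole. A call with a gripper value outside its range is refused whole. "claw" is the opening, from 0 (shut) to 1 (fully open), set as the call begins (left out, the last holds). The fingers move at their own pace and stop on an object; "force" is the grip in N (left out, the last holds). Time passes only in rows, so rows that repeat a pose let the fingers close. It gives the time, the measured TCP pose, the force and the opening at its end, in the units of the state.
- arm.read_state(): the state, without advancing time (a new reading comes with each control period).
- vision.snapshot(name): name is "side" or "top"; returns a dict with "img" (420x560x3 uint8, red, green, blue), "depth" (420x560 float32, m along the optical axis (not along the pixel's ray), 0 where there is no reading), "intrinsics" (3x3 intrinsics, pixels), "k1" (the pictures are not rectified: a ray, as slopes to the right and down, at radius r is drawn at 1 + k1 r^2 times it, then the intrinsics apply), "R" (3x3) and "t" (3): a world point X has camera coordinates R X + t. Camera axes: x right, y down, z forward; pixel columns grow to the right and rows downward; lengths in m; the calibration is good to about 2 mm. A picture is of the moment at which its call begins.
- arm.hand_in(): hands the job in, once; it reports no verdict.
Trained networks look in a picture, given as the dict that the camera call returned (one of the last four; its "shot" number tells which), for a name from the list of things; names that differ only in an ending like _2 or _b are one class to them, and where a whole thing is asked for, a point or a joint stands for the part that bears it (a point fixed in the world has none). Each returns a list of dicts, best first, with "p" (0 to 1); they miss things now and then, are a little off and sometimes report something else, mostly with a low value. They report only what shows in the picture. A call takes as long as a camera call. They do not tell look-alikes from the thing itself.
- vision.spot_in(picture, label): "centre" ([x, y, z] in m, in the coordinates of the camera as it stood for that picture, good to about 4 mm: the middle of the surface that is visible of it).
- vision.outline_of(picture, label): "pixels" (420x560 bool, what is visible of it).
- vision.place_of(picture, label): "centre" ([x, y, z] in m, in the coordinates of the camera as it stood for that picture, good to about 4 mm: a listed point, or the origin of a listed thing).
The state is a dict: "time": time; "joint_positions": joint angles; "dq": joint speeds; "joint_torque": joint torques, N m; "position": TCP position; "eef_rot": TCP orientation; "force": force on the tool from outside, world axes, zero at the start; "ft_torque": the same for the moment, N m; "gripper_width": finger opening in m.
Only numpy, scipy, OpenCV 4.12 (cv2) and the standard library are available. Lean on these libraries where they do the work, as an engineer would, in place of code of your own. Each camera call takes 0.05 s, during which the arm holds its last target. There are 200 camera calls.

## Working session

There is one attempt and no reset: what is moved stays moved. The work goes in short steps, Python scripts to look and compute and a tool call to move; the robot and the scene stay as the last step left them, time stands still between calls to the robot, and variables do not carry over. Pictures are saved under pics/ and viewed, about 8 in all and at most 12, crops included, and the job is handed in when it is done.

Besides the shell and the picture viewer there is one more tool, called after "Request:" as name(argument=value, ...) on one line, values as JSON. drive_tool: Moves the arm, as the interface text tells. Its arguments: {"type":"object","properties":{"rows":{"type":"array"},"claw":{"type":"number"},"force":{"type":"number"}},"required":["rows"]}

```bash
mkdir -p pics; cat > h.py <<'E'
import numpy as np, cv2
from rig import arm, vision
def w(p,c): return np.array(p['R']).T@(np.array(c)-np.array(p['t']))
def cloud(p):
    K=np.array(p['intrinsics']);d=p['depth'];v,u=np.mgrid[0:420,0:560]
    a=cv2.undistortPoints(np.stack([u.ravel(),v.ravel()],1).astype(np.float64)[:,None],K,np.array([p['k1'],0,0,0.]))[:,0]
    z=d.ravel();c=np.c_[a*z[:,None],z]
    return ((c-np.array(p['t']))@np.array(p['R'])).reshape(420,560,3)
def save(p,n): cv2.imwrite('pics/'+n,p['img'][:,:,::-1])
E
python3 - <<'E'
from h import *
np.set_printoptions(precision=4,suppress=True)
ps={n:vision.snapshot(n) for n in('top','side')}
for n,p in ps.items():
    save(p,n+'1.png')
    for l in('scraper_handle','station','token_a_center'):
        for r in vision.place_of(p,l)[:4]: print(n,l,round(r['p'],2),w(p,r['centre']))
    print(p['k1'],np.array(p['R']).T@-np.array(p['t']))
i=np.hstack([ps['top']['img'],ps['side']['img']])[:,:,::-1]
s=arm.read_state();print(s['position'],s['eef_rot'],s['time'],s['gripper_width'])
E
```

```text
top scraper_handle 0.78 [0.2764 0.3149 0.053 ]
top scraper_handle 0.61 [0.4723 0.3429 0.0487]
top scraper_handle 0.58 [0.3542 0.5092 0.0534]
top scraper_handle 0.57 [0.5438 0.506  0.0539]
top station 0.64 [0.5692 0.0364 0.0022]
top token_a_center 0.68 [0.5326 0.026  0.0256]
-0.05247288313559891 [0.3541 0.2266 1.0254]
side scraper_handle 0.93 [0.5463 0.5021 0.0543]
side scraper_handle 0.66 [0.4685 0.34   0.0546]
side scraper_handle 0.63 [0.2827 0.3157 0.0499]
side scraper_handle 0.62 [0.3542 0.5115 0.0546]
side station 0.75 [0.5653 0.0341 0.0015]
side station 0.5 [0.4687 0.3419 0.0512]
side token_a_center 0.67 [0.5302 0.018  0.0247]
-0.010330076688074693 [ 0.1777 -0.4941  0.6202]
[ 0.2288 -0.5816  0.2053] [ 3.1416  0.0002 -1.196 ] 0.4 0.09375995023266574
```

View pics/top1.png

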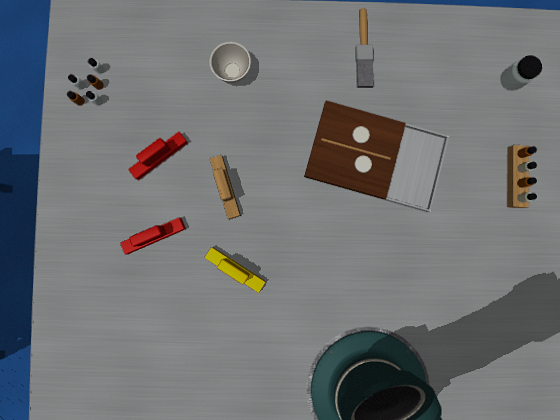

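View pics/side1.png

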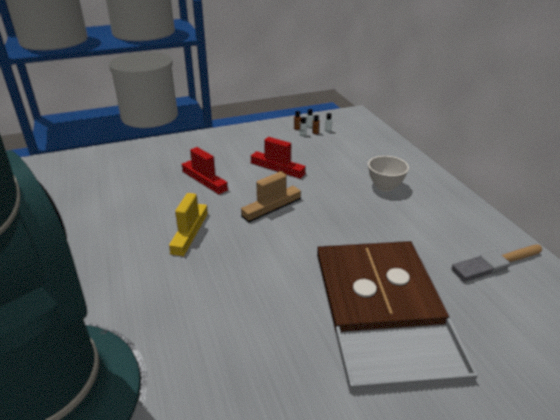

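The top view shows the pale scraper at (226,187), the board at (355,150) with the tray to its right, and the tokens at (361,134) and (363,164). The red and yellow look-alikes are elsewhere. In the side view the scraper is at (271,196). Next I'll measure the exact axes.

```bash
cat > m.py <<'E'
from h import *
np.set_printoptions(precision=4,suppress=True)
def rect(P,zlo,zhi,c,r,extra=None):
    m=(P[...,2]>zlo)&(P[...,2]<zhi)&(np.hypot(P[...,0]-c[0],P[...,1]-c[1])<r)
    if extra is not None: m&=extra
    q=P[m]; R=cv2.minAreaRect((q[:,:2]*1000).astype(np.float32)); return R,len(q),np.median(q,0)
if __name__=='__main__':
    p=vision.snapshot('top');P=cloud(p)
    print('rib',rect(P,.07,.09,(.471,.341),.1));print('base',rect(P,.018,.032,(.471,.341),.1))
    im=p['img'].astype(int);br=(im[...,0]-im[...,2]>15)
    print('board',rect(P,.018,.034,(.567,.035),.16,br))
    print('st',rect(P,.012,.034,(.55,-.02),.2))
    wh=(im.min(2)>190)
    n,l,s,c=cv2.connectedComponentsWithStats((wh&(P[...,2]>.018)&(P[...,2]<.045)).astype(np.uint8))
    for i in range(1,n):
        if s[i,4]>60: print('tok',s[i,4],c[i],np.median(P[l==i],0))
E
python3 m.py
```

```text
rib (((472.1322937011719, 344.45843505859375), (69.83704376220703, 24.023067474365234), 18.191543579101562), 343, array([0.4717, 0.3435, 0.0796]))
base (((472.09881591796875, 344.3841552734375), (149.9115753173828, 30.30622673034668), 18.103994369506836), 456, array([0.4406, 0.3367, 0.025 ]))
board (((565.9591064453125, 36.7369384765625), (199.51116943359375, 190.829345703125), 74.95582580566406), 6131, array([0.5637, 0.0446, 0.025 ]))
st (((595.0968017578125, -29.276931762695312), (312.0122375488281, 281.6753845214844), 74.89542388916016), 7187, array([0.5637, 0.0301, 0.0249]))
```

```bash
cat > go.py <<'E'
import sys
from h import *
from scipy.spatial.transform import Rotation as Ro
# usage: go.py x y z yawdeg -> shift (fractions) in tool axes, turn
s=arm.read_state();R=Ro.from_euler('xyz',s['eef_rot']);x,y,z,a=map(float,sys.argv[1:5])
S=lambda v:np.round(v,3)
print('pos',S(s['position']),'rpy deg',S(np.degrees(s['eef_rot'])),'t',round(s['time'],2),'q',S(s['joint_positions']),'F',S(s['force']),'w',S(s['gripper_width']))
print('shift/0.2',S(R.inv().apply(np.array([x,y,z])-s['position'])/.2),'turn/45',S(np.degrees((R.inv()*Ro.from_euler('xyz',[180,0,a],degrees=True)).as_rotvec())/45))
E
python3 - <<'E'
from h import *
p=vision.snapshot('top');P=cloud(p)
c=np.array([.566,.0367]);a=np.radians(-15.05)
for u,v in((361,134),(363,164)):
    q=np.median(P[v-3:v+4,u-3:u+4].reshape(-1,3),0);d=q[:2]-c
    print(q,[d@[np.cos(a),np.sin(a)],d@[-np.sin(a),np.cos(a)]])
print(P[60:80,515:540,2].max(),P[140:210,505:540,2].max())
E
```

```text
[0.59864945 0.02449479 0.03140771] [np.float64(0.03469879199166072), np.float64(-0.003308752776375502)]
[0.52733963 0.0202769  0.03151702] [np.float64(-0.03306984835126315), np.float64(-0.02589840923542552)]
1.0253820203031965 1.0253820203031965
```

Request:
drive_tool(rows=[{"rz":0.074},{"rz":0.074}], claw=1, force=40)

```text
invalid input
```

Request:
drive_tool(rows=[{"tx":-0.49,"ty":-0.55},{"tx":-0.49,"ty":-0.55},{"tx":-0.49,"ty":-0.55},{"tx":-0.49,"ty":-0.55},{"tx":-0.49,"ty":-0.55}])

```text
invalid input
```

Request:
drive_tool(rows=[{"tx":0,"ty":0,"tz":0,"rx":0,"ry":0,"rz":0.074},{"tx":0,"ty":0,"tz":0,"rx":0,"ry":0,"rz":0.074}], claw=1, force=40)

```text
time: 0.67
position: [0.2288, -0.5816, 0.2054]
eef_rot: [3.142, 0.0, -1.257]
force: [0.4, -0.5, 0.6]
gripper_width: 0.094
```

Request:
drive_tool(rows=[{"tx":-0.49,"ty":-0.55,"tz":0,"rx":0,"ry":0,"rz":0},{"tx":-0.49,"ty":-0.55,"tz":0,"rx":0,"ry":0,"rz":0},{"tx":-0.49,"ty":-0.55,"tz":0,"rx":0,"ry":0,"rz":0},{"tx":-0.49,"ty":-0.55,"tz":0,"rx":0,"ry":0,"rz":0},{"tx":-0.49,"ty":-0.55,"tz":0,"rx":0,"ry":0,"rz":0}])

```text
time: 1.08
position: [0.3062, -0.45, 0.2059]
eef_rot: [-3.14, 0.0, -1.246]
force: [0.7, -0.1, -0.1]
gripper_width: 0.0943
```

Request:
drive_tool(rows=[{"tx":-0.49,"ty":-0.55,"tz":0,"rx":0,"ry":0,"rz":0},{"tx":-0.49,"ty":-0.55,"tz":0,"rx":0,"ry":0,"rz":0},{"tx":-0.49,"ty":-0.55,"tz":0,"rx":0,"ry":0,"rz":0},{"tx":-0.49,"ty":-0.55,"tz":0,"rx":0,"ry":0,"rz":0},{"tx":-0.49,"ty":-0.55,"tz":0,"rx":0,"ry":0,"rz":0}])

```text
time: 1.5
position: [0.3795, -0.3228, 0.2058]
eef_rot: [-3.141, 0.0, -1.246]
force: [1.0, 0.5, 0.3]
gripper_width: 0.0941
```

Request:
drive_tool(rows=[{"tx":-0.49,"ty":-0.55,"tz":0,"rx":0,"ry":0,"rz":0},{"tx":-0.49,"ty":-0.55,"tz":0,"rx":0,"ry":0,"rz":0},{"tx":-0.49,"ty":-0.55,"tz":0,"rx":0,"ry":0,"rz":0},{"tx":-0.49,"ty":-0.55,"tz":0,"rx":0,"ry":0,"rz":0},{"tx":-0.49,"ty":-0.55,"tz":0,"rx":0,"ry":0,"rz":0}])

```text
time: 1.92
position: [0.4531, -0.1956, 0.2057]
eef_rot: [-3.14, 0.0, -1.247]
force: [0.1, 0.4, 1.0]
gripper_width: 0.0936
```

Request:
drive_tool(rows=[{"tx":-0.85,"ty":-0.318,"tz":0,"rx":0,"ry":0,"rz":0},{"tx":-0.85,"ty":-0.318,"tz":0,"rx":0,"ry":0,"rz":0},{"tx":-0.85,"ty":-0.318,"tz":0,"rx":0,"ry":0,"rz":0},{"tx":-0.85,"ty":-0.318,"tz":0,"rx":0,"ry":0,"rz":0},{"tx":-0.85,"ty":-0.318,"tz":0,"rx":0,"ry":0,"rz":0}])

```text
time: 2.33
position: [0.4583, -0.014, 0.2058]
eef_rot: [-3.141, 0.0, -1.249]
force: [-0.6, 0.9, 0.3]
gripper_width: 0.0941
```

Request:
drive_tool(rows=[{"tx":-0.85,"ty":-0.318,"tz":0,"rx":0,"ry":0,"rz":0},{"tx":-0.85,"ty":-0.318,"tz":0,"rx":0,"ry":0,"rz":0},{"tx":-0.85,"ty":-0.318,"tz":0,"rx":0,"ry":0,"rz":0},{"tx":-0.85,"ty":-0.318,"tz":0,"rx":0,"ry":0,"rz":0},{"tx":-0.85,"ty":-0.318,"tz":0,"rx":0,"ry":0,"rz":0}])

```text
time: 2.75
position: [0.4657, 0.1677, 0.2058]
eef_rot: [-3.14, 0.001, -1.249]
force: [-0.6, 0.1, -1.1]
gripper_width: 0.0941
```

Request:
drive_tool(rows=[{"tx":-0.85,"ty":-0.318,"tz":0,"rx":0,"ry":0,"rz":0},{"tx":-0.85,"ty":-0.318,"tz":0,"rx":0,"ry":0,"rz":0},{"tx":-0.85,"ty":-0.318,"tz":0,"rx":0,"ry":0,"rz":0},{"tx":-0.85,"ty":-0.318,"tz":0,"rx":0,"ry":0,"rz":0},{"tx":-0.85,"ty":-0.318,"tz":0,"rx":0,"ry":0,"rz":0}])

```text
time: 3.17
position: [0.4729, 0.3491, 0.2053]
eef_rot: [-3.142, 0.002, -1.25]
force: [-0.2, 0.3, -0.2]
gripper_width: 0.094
```

```bash
python3 go.py .472 .344 .038 -71.85
```

```text
pos [0.473 0.349 0.205] rpy deg [-1.79997e+02  1.15000e-01 -7.16140e+01] t 3.17 q [-0.229  0.409 -0.591  1.695  0.247  1.113 -2.142] F [-0.168  0.276 -0.166] w 0.094
shift/0.2 [0.024 0.012 0.836] turn/45 [-0.     0.003  0.005]
```

Request:
drive_tool(rows=[{"tx":0.022,"ty":0.012,"tz":0.2,"rx":0,"ry":0,"rz":0.005},{"tx":0.022,"ty":0.012,"tz":0.4,"rx":0,"ry":0,"rz":0.005},{"tx":0.022,"ty":0.012,"tz":0.55,"rx":0,"ry":0,"rz":0.005},{"tx":0.022,"ty":0.012,"tz":0.6,"rx":0,"ry":0,"rz":0.005},{"tx":0.022,"ty":0.012,"tz":0.6,"rx":0,"ry":0,"rz":0.005}])

```text
time: 3.58
position: [0.4721, 0.3383, 0.0834]
eef_rot: [3.138, -0.001, -1.258]
force: [-0.1, -0.3, -0.1]
gripper_width: 0.094
```

```bash
python3 go.py .472 .344 .038 -71.85; python3 -c "
from h import *
save(vision.snapshot('side'),'side2.png')"
```

```text
pos [0.472 0.338 0.083] rpy deg [ 1.79789e+02 -5.50000e-02 -7.20840e+01] t 3.58 q [-0.264  0.541 -0.534  1.81   0.344  0.888 -2.214] F [-0.128 -0.282 -0.066] w 0.094
shift/0.2 [-0.028 -0.009  0.227] turn/45 [ 0.005 -0.001 -0.005]
```

View pics/side2.png

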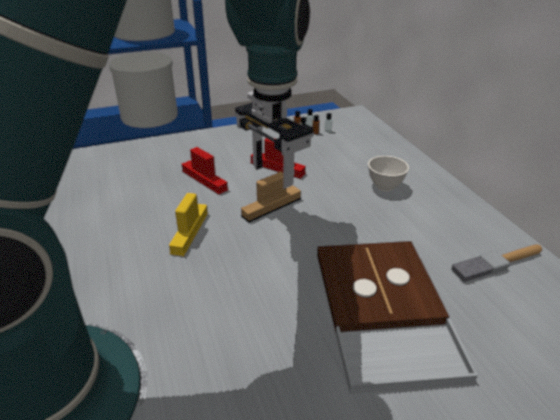

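The fingers straddle the handle at about (272,165). I'll descend in small steps.

Request:
drive_tool(rows=[{"tx":-0.02,"ty":-0.006,"tz":0.1,"rx":0,"ry":0,"rz":0},{"tx":-0.02,"ty":-0.006,"tz":0.18,"rx":0,"ry":0,"rz":0},{"tx":-0.02,"ty":-0.006,"tz":0.22,"rx":0,"ry":0,"rz":0},{"tx":-0.02,"ty":-0.006,"tz":0.22,"rx":0,"ry":0,"rz":0},{"tx":-0.02,"ty":-0.006,"tz":0.22,"rx":0,"ry":0,"rz":0}])

```text
time: 4.05
position: [0.4731, 0.3442, 0.0429]
eef_rot: [-3.14, 0.0, -1.258]
force: [-0.2, -0.2, 0.4]
gripper_width: 0.0937
```

```bash
python3 go.py .472 .344 .038 -71.85
```

```text
pos [0.473 0.344 0.043] rpy deg [-1.7992e+02  2.0000e-02 -7.2089e+01] t 4.05 q [-0.295  0.601 -0.506  1.823  0.387  0.815 -2.253] F [-0.159 -0.191  0.379] w 0.094
shift/0.2 [-0.001  0.006  0.025] turn/45 [-0.002  0.    -0.005]
```

Request:
drive_tool(rows=[{"tx":0,"ty":0.005,"tz":0.02,"rx":0,"ry":0,"rz":-0.005},{"tx":0,"ty":0.005,"tz":0.02,"rx":0,"ry":0,"rz":-0.005},{"tx":0,"ty":0.005,"tz":0.02,"rx":0,"ry":0,"rz":-0.005}])

```text
time: 4.3
position: [0.4716, 0.3436, 0.0381]
eef_rot: [-3.141, 0.0, -1.254]
force: [0.7, -0.9, 0.7]
gripper_width: 0.0942
```

Request:
drive_tool(rows=[{"tx":0,"ty":0,"tz":0,"rx":0,"ry":0,"rz":0},{"tx":0,"ty":0,"tz":0,"rx":0,"ry":0,"rz":0},{"tx":0,"ty":0,"tz":0,"rx":0,"ry":0,"rz":0},{"tx":0,"ty":0,"tz":0,"rx":0,"ry":0,"rz":0},{"tx":0,"ty":0,"tz":0,"rx":0,"ry":0,"rz":0}], claw=0, force=50)

```text
time: 4.72
position: [0.4714, 0.3436, 0.0375]
eef_rot: [-3.142, 0.0, -1.254]
force: [-0.1, 0.3, -0.1]
gripper_width: 0.0643
```

Request:
drive_tool(rows=[{"tx":0,"ty":0,"tz":0,"rx":0,"ry":0,"rz":0},{"tx":0,"ty":0,"tz":0,"rx":0,"ry":0,"rz":0},{"tx":0,"ty":0,"tz":0,"rx":0,"ry":0,"rz":0},{"tx":0,"ty":0,"tz":0,"rx":0,"ry":0,"rz":0},{"tx":0,"ty":0,"tz":0,"rx":0,"ry":0,"rz":0}])

```text
time: 5.13
position: [0.4714, 0.3436, 0.0375]
eef_rot: [3.142, 0.0, -1.254]
force: [0.5, -0.6, -0.4]
gripper_width: 0.0311
```

Request:
drive_tool(rows=[{"tx":0,"ty":0,"tz":-0.1,"rx":0,"ry":0,"rz":0},{"tx":0,"ty":0,"tz":-0.3,"rx":0,"ry":0,"rz":0},{"tx":0,"ty":0,"tz":-0.5,"rx":0,"ry":0,"rz":0},{"tx":0,"ty":0,"tz":-0.5,"rx":0,"ry":0,"rz":0},{"tx":0,"ty":0,"tz":-0.5,"rx":0,"ry":0,"rz":0}])

```text
time: 5.55
position: [0.4722, 0.344, 0.1392]
eef_rot: [-3.138, 0.001, -1.254]
force: [0.7, -0.1, -3.9]
gripper_width: 0.0235
```

```bash
python3 go.py .5 .25 .14 -105.05
```

```text
pos [0.472 0.344 0.139] rpy deg [-1.79809e+02  3.50000e-02 -7.18750e+01] t 5.55 q [-0.244  0.473 -0.567  1.768  0.3    0.984 -2.183] F [ 0.684 -0.065 -3.858] w 0.024
shift/0.2 [ 0.49   0.014 -0.004] turn/45 [-0.004  0.002  0.737]
```

Request:
drive_tool(rows=[{"tx":0,"ty":0,"tz":0,"rx":0,"ry":0,"rz":0},{"tx":0,"ty":0,"tz":0,"rx":0,"ry":0,"rz":0},{"tx":0,"ty":0,"tz":0,"rx":0,"ry":0,"rz":0}])

```text
time: 5.8
position: [0.4708, 0.3431, 0.1361]
eef_rot: [3.139, -0.0, -1.254]
force: [0.2, 0.8, -2.5]
gripper_width: 0.0235
```

```bash
python3 go.py .5 .25 .14 -105.05; python3 -c "
from h import *
p=vision.snapshot('side');cv2.imwrite('pics/side3.png',cv2.resize(p['img'][60:260,160:360,::-1],(600,600)))
for r in vision.place_of(p,'scraper_handle'): print(round(r['p'],2),w(p,r['centre']))
t=vision.snapshot('top')
for r in vision.place_of(t,'scraper_handle'): print(round(r['p'],2),w(t,r['centre']))
"
```

```text
pos [0.471 0.343 0.136] rpy deg [ 1.79869e+02 -2.40000e-02 -7.18480e+01] t 5.8 q [-0.245  0.477 -0.566  1.77   0.3    0.983 -2.183] F [ 0.196  0.784 -2.529] w 0.024
shift/0.2 [ 0.488  0.006 -0.02 ] turn/45 [ 0.003 -0.001  0.738]
0.88 [0.27891239 0.31669481 0.05599929]
0.79 [0.54547039 0.50204493 0.05650445]
0.78 [0.35449855 0.50972688 0.05533632]
0.93 [0.35401632 0.50914065 0.05037287]
0.83 [0.27724408 0.32060763 0.05447327]
0.7 [0.5680008  0.03504023 0.00337827]
```

View pics/side3.png

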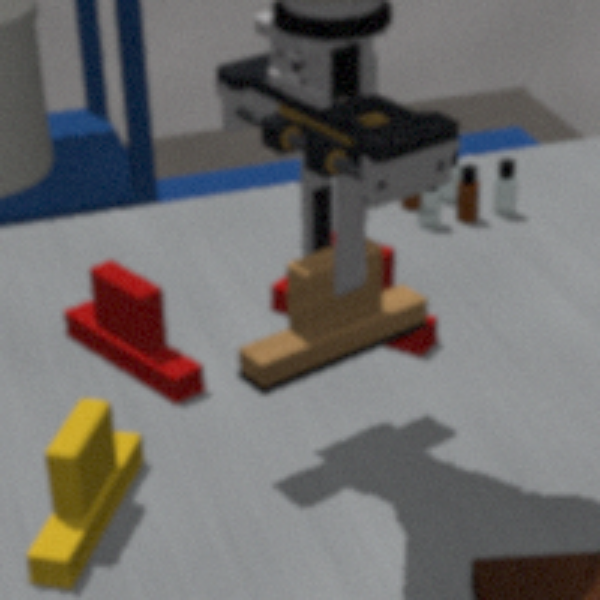

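The scraper is held level in the air. Next I'll measure its height relative to the TCP.

```bash
cat > held.py <<'E'
from h import *
np.set_printoptions(precision=4,suppress=True)
s=arm.read_state();p=vision.snapshot('side');P=cloud(p);im=p['img'].astype(int)
t=s['position']
m=(im[...,0]-im[...,2]>35)&(np.hypot(P[...,0]-t[0],P[...,1]-t[1])<.1)&(P[...,2]>t[2]-.06)&(P[...,2]<t[2]+.08)
m=cv2.erode(m.astype(np.uint8),np.ones((2,2)))>0
q=P[m];rel=q[:,2]-t[2]
print(len(q),'z rel TCP pct',np.percentile(rel,[1,5,20,50,80,95,99]))
print(np.histogram(rel,bins=np.arange(-.06,.07,.004)))
# base top long-axis direction
b=q[rel<np.percentile(rel,50)][:,:2];c,_,vt=np.linalg.svd(b-b.mean(0),full_matrices=False);print('axis deg',np.degrees(np.arctan2(vt[0,1],vt[0,0])))
sl=vt[0];x=(q[:,:2]-t[:2])@sl;print('extent along axis',np.percentile(x,[0.5,99.5]))
for lo,hi in((-.07,-.04),(.04,.07)):
    k=(x>lo)&(x<hi);print('end',lo,np.percentile(rel[k],[2,50,98]))
E
python3 held.py
```

```text
697 z rel TCP pct [-0.0448 -0.0404 -0.033  -0.0306  0.0083  0.023   0.0248]
(array([  0,   0,   1,   8,  31,  38, 119, 214,  19,  21,  14,  11,  16,
         8,  19,  24,  13,  23,  24,  26,  53,  15,   0,   0,   0,   0,
         0,   0,   0,   0,   0,   0]), array([-0.06 , -0.056, -0.052, -0.048, -0.044, -0.04 , -0.036, -0.032,
       -0.028, -0.024, -0.02 , -0.016, -0.012, -0.008, -0.004,  0.   ,
        0.004,  0.008,  0.012,  0.016,  0.02 ,  0.024,  0.028,  0.032,
        0.036,  0.04 ,  0.044,  0.048,  0.052,  0.056,  0.06 ,  0.064,
        0.068]))
axis deg -163.99576542254482
extent along axis [-0.072   0.0736]
end -0.07 [-0.0427 -0.0316 -0.0297]
end 0.04 [-0.0364 -0.0315 -0.0295]
```

Request:
drive_tool(rows=[{"tx":0.16,"ty":-0.02,"tz":-0.02,"rx":0,"ry":0,"rz":0},{"tx":0.32,"ty":-0.04,"tz":-0.02,"rx":0,"ry":0,"rz":0},{"tx":0.48,"ty":-0.07,"tz":-0.02,"rx":0,"ry":0,"rz":0},{"tx":0.645,"ty":-0.09,"tz":-0.02,"rx":0,"ry":0,"rz":0},{"tx":0.645,"ty":-0.09,"tz":-0.02,"rx":0,"ry":0,"rz":0}], force=60)

```text
time: 6.47
position: [0.5317, 0.2198, 0.1409]
eef_rot: [3.141, -0.003, -1.262]
force: [0.2, -0.4, -2.4]
gripper_width: 0.0236
```

Request:
drive_tool(rows=[{"tx":0.16,"ty":-0.02,"tz":-0.02,"rx":0,"ry":0,"rz":0},{"tx":0.32,"ty":-0.04,"tz":-0.02,"rx":0,"ry":0,"rz":0},{"tx":0.48,"ty":-0.07,"tz":-0.02,"rx":0,"ry":0,"rz":0},{"tx":0.645,"ty":-0.09,"tz":-0.02,"rx":0,"ry":0,"rz":0},{"tx":0.645,"ty":-0.09,"tz":-0.02,"rx":0,"ry":0,"rz":0}])

```text
time: 6.88
position: [0.5884, 0.1026, 0.1449]
eef_rot: [3.141, -0.003, -1.262]
force: [-0.1, -1.6, -2.4]
gripper_width: 0.0236
```

Request:
drive_tool(rows=[{"tx":0,"ty":0,"tz":0,"rx":0,"ry":0,"rz":0.15},{"tx":0,"ty":0,"tz":0,"rx":0,"ry":0,"rz":0.3},{"tx":0,"ty":0,"tz":0,"rx":0,"ry":0,"rz":0.45},{"tx":0,"ty":0,"tz":0,"rx":0,"ry":0,"rz":0.6},{"tx":0,"ty":0,"tz":0,"rx":0,"ry":0,"rz":0.738}])

```text
time: 7.3
position: [0.5857, 0.11, 0.1453]
eef_rot: [3.141, 0.0, -1.84]
force: [-0.5, 0.6, -2.5]
gripper_width: 0.0233
```

Request:
drive_tool(rows=[{"tx":0,"ty":0,"tz":0,"rx":0,"ry":0,"rz":0},{"tx":0,"ty":0,"tz":0,"rx":0,"ry":0,"rz":0}])

```text
time: 7.47
position: [0.5858, 0.11, 0.1453]
eef_rot: [3.141, -0.0, -1.83]
force: [-0.5, 0.5, -2.7]
gripper_width: 0.0237
```

```bash
python3 go.py .5855 .1091 .1 -105.05; python3 held.py; python3 -c "
from h import *
save(vision.snapshot('side'),'side4.png')"
```

```text
pos [0.586 0.11  0.145] rpy deg [ 1.79991e+02 -1.20000e-02 -1.04841e+02] t 7.47 q [ 0.058  0.456 -0.383  1.735  0.198  0.989 -2.229] F [-0.498  0.478 -2.668] w 0.024
shift/0.2 [0.005 0.    0.227] turn/45 [ 0.    -0.     0.005]
1625 z rel TCP pct [-0.0464 -0.044  -0.0351 -0.03    0.002   0.0233  0.0246]
(array([  0,   0,   4,  73, 104, 112, 218, 368,  56,  72,  65,  67,  59,
        40,  40,  37,  37,  39,  43,  41, 106,  44,   0,   0,   0,   0,
         0,   0,   0,   0,   0,   0]), array([-0.06 , -0.056, -0.052, -0.048, -0.044, -0.04 , -0.036, -0.032,
       -0.028, -0.024, -0.02 , -0.016, -0.012, -0.008, -0.004,  0.   ,
        0.004,  0.008,  0.012,  0.016,  0.02 ,  0.024,  0.028,  0.032,
        0.036,  0.04 ,  0.044,  0.048,  0.052,  0.056,  0.06 ,  0.064,
        0.068]))
axis deg 164.3758226192708
extent along axis [-0.0729  0.0719]
end -0.07 [-0.0461 -0.0323 -0.0293]
end 0.04 [-0.046  -0.0319 -0.0297]
```

View pics/side4.png

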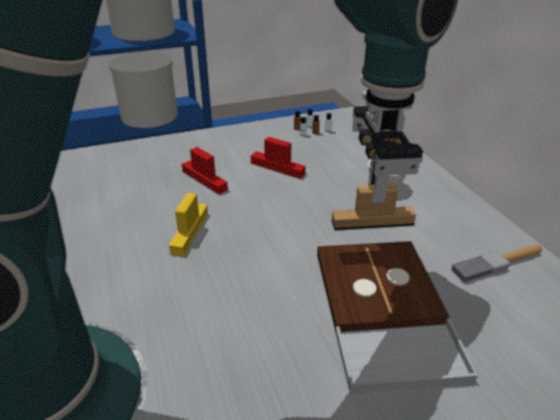

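The scraper is aligned over the far edge of the board, at (373,205). I'll lower it and watch the force.

Request:
drive_tool(rows=[{"tx":0.005,"ty":0,"tz":0.1,"rx":0,"ry":0,"rz":0.005},{"tx":0.005,"ty":0,"tz":0.2,"rx":0,"ry":0,"rz":0.005},{"tx":0.005,"ty":0,"tz":0.27,"rx":0,"ry":0,"rz":0.005},{"tx":0.005,"ty":0,"tz":0.29,"rx":0,"ry":0,"rz":0.005},{"tx":0.005,"ty":0,"tz":0.29,"rx":0,"ry":0,"rz":0.005}])

```text
time: 7.98
position: [0.5851, 0.1085, 0.0866]
eef_rot: [3.14, -0.0, -1.836]
force: [0.3, 0.1, -2.5]
gripper_width: 0.0231
```

Request:
drive_tool(rows=[{"tx":0,"ty":0,"tz":0.01,"rx":0,"ry":0,"rz":0},{"tx":0,"ty":0,"tz":0.02,"rx":0,"ry":0,"rz":0},{"tx":0,"ty":0,"tz":0.02,"rx":0,"ry":0,"rz":0},{"tx":0,"ty":0,"tz":0.02,"rx":0,"ry":0,"rz":0}])

```text
time: 8.32
position: [0.5859, 0.1087, 0.084]
eef_rot: [-3.141, 0.0, -1.837]
force: [1.1, 0.3, -1.4]
gripper_width: 0.0237
```

Request:
drive_tool(rows=[{"tx":0,"ty":0,"tz":0.005,"rx":0,"ry":0,"rz":0},{"tx":0,"ty":0,"tz":0.01,"rx":0,"ry":0,"rz":0},{"tx":0,"ty":0,"tz":0.01,"rx":0,"ry":0,"rz":0},{"tx":0,"ty":0,"tz":0.01,"rx":0,"ry":0,"rz":0}])

```text
time: 8.65
position: [0.5856, 0.1086, 0.0814]
eef_rot: [3.141, -0.0, -1.838]
force: [-0.5, 0.2, -2.3]
gripper_width: 0.0235
```

Request:
drive_tool(rows=[{"tx":0,"ty":0,"tz":0.005,"rx":0,"ry":0,"rz":0},{"tx":0,"ty":0,"tz":0.005,"rx":0,"ry":0,"rz":0},{"tx":0,"ty":0,"tz":0.005,"rx":0,"ry":0,"rz":0}])

```text
time: 8.9
position: [0.5859, 0.1087, 0.0806]
eef_rot: [-3.141, 0.0, -1.838]
force: [0.4, -0.1, 0.1]
gripper_width: 0.0237
```

Request:
drive_tool(rows=[{"tx":0,"ty":0,"tz":0.005,"rx":0,"ry":0,"rz":0},{"tx":0,"ty":0,"tz":0.005,"rx":0,"ry":0,"rz":0},{"tx":0,"ty":0,"tz":0.005,"rx":0,"ry":0,"rz":0}])

```text
time: 9.15
position: [0.586, 0.1087, 0.0804]
eef_rot: [-3.141, 0.0, -1.838]
force: [-3.2, -1.2, 13.7]
gripper_width: 0.0236
```

Request:
drive_tool(rows=[{"tx":0,"ty":0,"tz":-0.003,"rx":0,"ry":0,"rz":0},{"tx":0.02,"ty":0,"tz":-0.003,"rx":0,"ry":0,"rz":0},{"tx":0.06,"ty":0,"tz":-0.003,"rx":0,"ry":0,"rz":0},{"tx":0.11,"ty":0,"tz":-0.003,"rx":0,"ry":0,"rz":0},{"tx":0.16,"ty":0,"tz":-0.003,"rx":0,"ry":0,"rz":0}])

```text
time: 9.57
position: [0.5775, 0.0777, 0.0804]
eef_rot: [-3.141, 0.001, -1.837]
force: [1.3, 3.7, 5.9]
gripper_width: 0.0231
```

```bash
python3 go.py .5413 -.0551 .0804 -105.05;python3 held.py|tail -4
```

```text
pos [0.577 0.078 0.08 ] rpy deg [-1.79952e+02  7.10000e-02 -1.05267e+02] t 9.57 q [ 0.092  0.514 -0.359  1.815  0.231  0.851 -2.214] F [1.321 3.697 5.922] w 0.023
shift/0.2 [ 0.688 -0.    -0.001] turn/45 [-0.001  0.002 -0.005]
axis deg 153.80995330660434
extent along axis [-0.0867  0.0937]
end -0.07 [-0.0564 -0.032  -0.0296]
end 0.04 [-0.058  -0.055  -0.0296]
```

Request:
drive_tool(rows=[{"tx":0.05,"ty":0,"tz":0,"rx":0,"ry":0,"rz":0},{"tx":0.1,"ty":0,"tz":0,"rx":0,"ry":0,"rz":0},{"tx":0.15,"ty":0,"tz":0,"rx":0,"ry":0,"rz":0},{"tx":0.2,"ty":0,"tz":0,"rx":0,"ry":0,"rz":0},{"tx":0.25,"ty":0,"tz":0,"rx":0,"ry":0,"rz":0}])

```text
time: 10.03
position: [0.5642, 0.0291, 0.0804]
eef_rot: [-3.141, 0.001, -1.838]
force: [1.9, 4.0, 5.5]
gripper_width: 0.0234
```

Request:
drive_tool(rows=[{"tx":0.05,"ty":0,"tz":0,"rx":0,"ry":0,"rz":0},{"tx":0.1,"ty":0,"tz":0,"rx":0,"ry":0,"rz":0},{"tx":0.15,"ty":0,"tz":0,"rx":0,"ry":0,"rz":0},{"tx":0.2,"ty":0,"tz":0,"rx":0,"ry":0,"rz":0},{"tx":0.25,"ty":0,"tz":0,"rx":0,"ry":0,"rz":0}])

```text
time: 10.45
position: [0.5509, -0.0192, 0.0804]
eef_rot: [-3.141, 0.001, -1.838]
force: [2.0, 4.4, 6.5]
gripper_width: 0.0235
```

```bash
python3 go.py .5413 -.0551 .0804 -105.05;python3 -c "
from h import *
p=vision.snapshot('side')
cv2.imwrite('pics/side5.png',cv2.resize(p['img'][160:400,280:520,::-1],(600,600)))"
```

```text
pos [ 0.551 -0.019  0.08 ] rpy deg [-1.79951e+02  4.90000e-02 -1.05291e+02] t 10.45 q [ 0.259  0.465 -0.349  1.894  0.211  0.817 -2.038] F [1.954 4.368 6.487] w 0.023
shift/0.2 [ 0.186 -0.001 -0.   ] turn/45 [-0.001  0.001 -0.005]
```

View pics/side5.png

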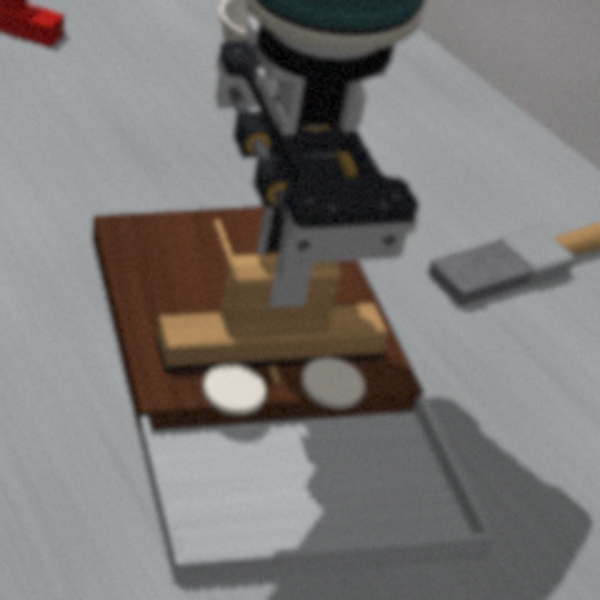

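Both tokens lie flat against the blade at the board's edge, at (235,388) and (333,383) in the crop. One more push should drop them.

Request:
drive_tool(rows=[{"tx":0.05,"ty":0,"tz":0,"rx":0,"ry":0,"rz":0},{"tx":0.1,"ty":0,"tz":0,"rx":0,"ry":0,"rz":0},{"tx":0.15,"ty":0,"tz":0,"rx":0,"ry":0,"rz":0},{"tx":0.2,"ty":0,"tz":0,"rx":0,"ry":0,"rz":0},{"tx":0.2,"ty":0,"tz":0,"rx":0,"ry":0,"rz":0}])

```text
time: 10.92
position: [0.54, -0.0595, 0.0804]
eef_rot: [-3.141, -0.0, -1.84]
force: [-1.0, -4.7, 7.5]
gripper_width: 0.0237
```

Request:
drive_tool(rows=[{"tx":0,"ty":0,"tz":0,"rx":0,"ry":0,"rz":0},{"tx":0,"ty":0,"tz":0,"rx":0,"ry":0,"rz":0},{"tx":0,"ty":0,"tz":0,"rx":0,"ry":0,"rz":0}])

```text
time: 11.17
position: [0.54, -0.0593, 0.0804]
eef_rot: [-3.141, -0.002, -1.839]
force: [-1.1, -5.1, 9.4]
gripper_width: 0.0237
```

```bash
python3 go.py .5413 -.0551 .0804 -105.05;python3 -c "
from h import *
p=vision.snapshot('side')
cv2.imwrite('pics/side6.png',cv2.resize(p['img'][160:400,280:520,::-1],(600,600)))
c=np.array([.566,.0367]);a=np.radians(-15.05)
for n in('side','top'):
  p=vision.snapshot(n)
  for r in vision.place_of(p,'token_a_center'):
    q=w(p,r['centre']);d=q[:2]-c;print(n,round(r['p'],2),[d@[np.cos(a),np.sin(a)],d@[-np.sin(a),np.cos(a)],q[2]])
"
```

```text
pos [ 0.54  -0.059  0.08 ] rpy deg [-1.79976e+02 -8.70000e-02 -1.05370e+02] t 11.17 q [ 0.327  0.452 -0.34   1.914  0.205  0.809 -1.963] F [-1.14  -5.126  9.399] w 0.024
shift/0.2 [-0.022 -0.001  0.   ] turn/45 [-0.001 -0.002 -0.007]
side 0.82 [np.float64(-0.028765968824252895), np.float64(-0.13292591573269183), np.float64(0.002121962038183896)]
top 0.7 [np.float64(-0.031150723558483574), np.float64(-0.12859357493166382), np.float64(0.004914893368242779)]
```

View pics/side6.png

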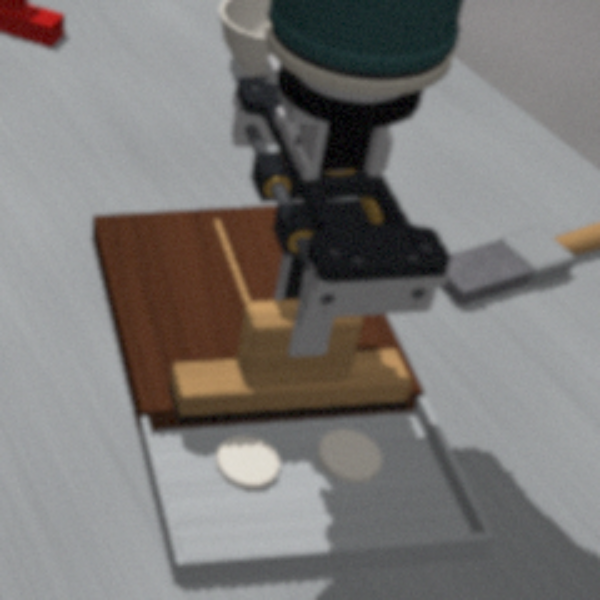

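Both tokens lie flat in the tray, at (248,463) and (350,455) in the crop. I'll lift and carry the scraper to the open counter behind the board.

Request:
drive_tool(rows=[{"tx":0,"ty":0,"tz":-0.05,"rx":0,"ry":0,"rz":0},{"tx":0,"ty":0,"tz":-0.15,"rx":0,"ry":0,"rz":0},{"tx":0,"ty":0,"tz":-0.25,"rx":0,"ry":0,"rz":0},{"tx":0,"ty":0,"tz":-0.3,"rx":0,"ry":0,"rz":0},{"tx":0,"ty":0,"tz":-0.3,"rx":0,"ry":0,"rz":0}])

```text
time: 11.83
position: [0.5411, -0.0577, 0.1421]
eef_rot: [-3.139, 0.0, -1.838]
force: [1.6, -0.8, -2.3]
gripper_width: 0.0235
```

Request:
drive_tool(rows=[{"tx":-0.1,"ty":0,"tz":0,"rx":0,"ry":0,"rz":0},{"tx":-0.25,"ty":0,"tz":0,"rx":0,"ry":0,"rz":0},{"tx":-0.42,"ty":0,"tz":0,"rx":0,"ry":0,"rz":0},{"tx":-0.6,"ty":0,"tz":0,"rx":0,"ry":0,"rz":0},{"tx":-0.75,"ty":0,"tz":0,"rx":0,"ry":0,"rz":0}])

```text
time: 12.25
position: [0.5795, 0.0895, 0.1389]
eef_rot: [3.14, -0.0, -1.837]
force: [0.6, -0.9, -3.0]
gripper_width: 0.0236
```

Request:
drive_tool(rows=[{"tx":-0.15,"ty":0,"tz":0,"rx":0,"ry":0,"rz":0},{"tx":-0.3,"ty":0,"tz":0,"rx":0,"ry":0,"rz":0},{"tx":-0.45,"ty":0,"tz":0,"rx":0,"ry":0,"rz":0},{"tx":-0.6,"ty":0,"tz":0,"rx":0,"ry":0,"rz":0},{"tx":-0.75,"ty":0,"tz":0,"rx":0,"ry":0,"rz":0}])

```text
time: 12.67
position: [0.6191, 0.233, 0.1386]
eef_rot: [3.14, -0.001, -1.838]
force: [-0.1, -0.3, -2.6]
gripper_width: 0.0236
```

Request:
drive_tool(rows=[{"tx":0,"ty":0,"tz":0,"rx":0,"ry":0,"rz":0},{"tx":0,"ty":0,"tz":0,"rx":0,"ry":0,"rz":0},{"tx":0,"ty":0,"tz":0,"rx":0,"ry":0,"rz":0}])

```text
time: 12.92
position: [0.6189, 0.2313, 0.1387]
eef_rot: [3.14, -0.001, -1.838]
force: [0.2, -1.4, -2.5]
gripper_width: 0.0231
```

```bash
python3 go.py .618 .23 .06 -105.05;python3 held.py
```

```text
pos [0.619 0.231 0.139] rpy deg [ 1.79924e+02 -7.70000e-02 -1.05296e+02] t 12.92 q [-0.12   0.578 -0.405  1.565  0.251  1.052 -2.429] F [ 0.156 -1.417 -2.492] w 0.023
shift/0.2 [0.007 0.002 0.394] turn/45 [ 0.002 -0.002 -0.005]
1258 z rel TCP pct [-0.046  -0.0436 -0.0361 -0.0301 -0.0014  0.0224  0.0242]
(array([  0,   0,   0,  58,  99,  96, 164, 263,  53,  63,  55,  50,  51,
        34,  30,  28,  25,  30,  32,  35,  70,  22,   0,   0,   0,   0,
         0,   0,   0,   0,   0,   0]), array([-0.06 , -0.056, -0.052, -0.048, -0.044, -0.04 , -0.036, -0.032,
       -0.028, -0.024, -0.02 , -0.016, -0.012, -0.008, -0.004,  0.   ,
        0.004,  0.008,  0.012,  0.016,  0.02 ,  0.024,  0.028,  0.032,
        0.036,  0.04 ,  0.044,  0.048,  0.052,  0.056,  0.06 ,  0.064,
        0.068]))
axis deg 163.83579021092314
extent along axis [-0.0729  0.071 ]
end -0.07 [-0.047  -0.0327 -0.0297]
end 0.04 [-0.0451 -0.032  -0.0296]
```

Request:
drive_tool(rows=[{"tx":0,"ty":0,"tz":0.1,"rx":0,"ry":0,"rz":0},{"tx":0,"ty":0,"tz":0.22,"rx":0,"ry":0,"rz":0},{"tx":0,"ty":0,"tz":0.33,"rx":0,"ry":0,"rz":0},{"tx":0,"ty":0,"tz":0.39,"rx":0,"ry":0,"rz":0},{"tx":0,"ty":0,"tz":0.39,"rx":0,"ry":0,"rz":0}])

```text
time: 13.38
position: [0.6181, 0.2304, 0.0594]
eef_rot: [3.138, -0.003, -1.839]
force: [-0.1, -1.0, -2.3]
gripper_width: 0.0235
```

Request:
drive_tool(rows=[{"tx":0,"ty":0,"tz":0.005,"rx":0,"ry":0,"rz":0},{"tx":0,"ty":0,"tz":0.01,"rx":0,"ry":0,"rz":0},{"tx":0,"ty":0,"tz":0.015,"rx":0,"ry":0,"rz":0},{"tx":0,"ty":0,"tz":0.015,"rx":0,"ry":0,"rz":0},{"tx":0,"ty":0,"tz":0.015,"rx":0,"ry":0,"rz":0}])

```text
time: 13.8
position: [0.6197, 0.2322, 0.0597]
eef_rot: [-3.141, 0.001, -1.838]
force: [-1.5, -0.8, -3.0]
gripper_width: 0.0236
```

Request:
drive_tool(rows=[{"tx":0,"ty":0,"tz":0.01,"rx":0,"ry":0,"rz":0},{"tx":0,"ty":0,"tz":0.01,"rx":0,"ry":0,"rz":0},{"tx":0,"ty":0,"tz":0.01,"rx":0,"ry":0,"rz":0},{"tx":0,"ty":0,"tz":0.01,"rx":0,"ry":0,"rz":0}])

```text
time: 14.13
position: [0.6194, 0.2322, 0.057]
eef_rot: [3.141, 0.0, -1.838]
force: [-0.4, 0.5, -2.6]
gripper_width: 0.0236
```

Request:
drive_tool(rows=[{"tx":0,"ty":0,"tz":0.008,"rx":0,"ry":0,"rz":0},{"tx":0,"ty":0,"tz":0.008,"rx":0,"ry":0,"rz":0},{"tx":0,"ty":0,"tz":0.008,"rx":0,"ry":0,"rz":0},{"tx":0,"ty":0,"tz":0.008,"rx":0,"ry":0,"rz":0}])

```text
time: 14.47
position: [0.6196, 0.2322, 0.0556]
eef_rot: [-3.141, 0.0, -1.838]
force: [0.5, 0.7, 0.9]
gripper_width: 0.0234
```

Contact with the counter. I'll release and wait for the fingers to open, then rise.

Request:
drive_tool(rows=[{"tx":0,"ty":0,"tz":0,"rx":0,"ry":0,"rz":0},{"tx":0,"ty":0,"tz":0,"rx":0,"ry":0,"rz":0},{"tx":0,"ty":0,"tz":0,"rx":0,"ry":0,"rz":0},{"tx":0,"ty":0,"tz":0,"rx":0,"ry":0,"rz":0},{"tx":0,"ty":0,"tz":0,"rx":0,"ry":0,"rz":0}], claw=1)

```text
time: 14.88
position: [0.6194, 0.2321, 0.0554]
eef_rot: [3.141, 0.0, -1.838]
force: [-0.0, 0.0, -0.9]
gripper_width: 0.0538
```

Request:
drive_tool(rows=[{"tx":0,"ty":0,"tz":0,"rx":0,"ry":0,"rz":0},{"tx":0,"ty":0,"tz":0,"rx":0,"ry":0,"rz":0},{"tx":0,"ty":0,"tz":0,"rx":0,"ry":0,"rz":0},{"tx":0,"ty":0,"tz":0,"rx":0,"ry":0,"rz":0},{"tx":0,"ty":0,"tz":0,"rx":0,"ry":0,"rz":0}])

```text
time: 15.3
position: [0.6194, 0.2321, 0.0554]
eef_rot: [3.142, 0.0, -1.838]
force: [0.2, 0.1, -2.0]
gripper_width: 0.0867
```

Request:
drive_tool(rows=[{"tx":0,"ty":0,"tz":-0.1,"rx":0,"ry":0,"rz":0},{"tx":0,"ty":0,"tz":-0.25,"rx":0,"ry":0,"rz":0},{"tx":0,"ty":0,"tz":-0.4,"rx":0,"ry":0,"rz":0},{"tx":0,"ty":0,"tz":-0.55,"rx":0,"ry":0,"rz":0},{"tx":0,"ty":0,"tz":-0.7,"rx":0,"ry":0,"rz":0}])

```text
time: 15.72
position: [0.6192, 0.2321, 0.197]
eef_rot: [3.141, 0.0, -1.838]
force: [0.6, 0.2, 0.3]
gripper_width: 0.094
```

Request:
drive_tool(rows=[{"tx":0,"ty":0,"tz":0,"rx":0,"ry":0,"rz":0},{"tx":0,"ty":0,"tz":0,"rx":0,"ry":0,"rz":0},{"tx":0,"ty":0,"tz":0,"rx":0,"ry":0,"rz":0},{"tx":0,"ty":0,"tz":0,"rx":0,"ry":0,"rz":0}])

```text
time: 16.05
position: [0.6189, 0.2318, 0.1942]
eef_rot: [3.14, -0.001, -1.838]
force: [-0.1, -0.8, -0.6]
gripper_width: 0.0942
```

```bash
python3 -c "
from h import *
c=np.array([.566,.0367]);a=np.radians(-15.05)
for n in('side','top'):
  p=vision.snapshot(n)
  if n=='side': save(p,'side7.png')
  for l in('token_a_center','scraper_handle'):
   for r in vision.place_of(p,l):
    q=w(p,r['centre']);d=q[:2]-c;print(n,l,round(r['p'],2),np.round([d@[np.cos(a),np.sin(a)],d@[-np.sin(a),np.cos(a)],q[2]],4))
"
```

```text
side token_a_center 0.75 [-0.0319 -0.1338  0.0061]
side scraper_handle 0.89 [-0.3446  0.1977  0.0548]
side scraper_handle 0.81 [-0.3272  0.403   0.0532]
side scraper_handle 0.66 [-0.1448  0.4444  0.0514]
side scraper_handle 0.59 [0.001  0.1994 0.0535]
top scraper_handle 0.85 [-0.327   0.399   0.0536]
top scraper_handle 0.77 [-0.1411  0.4474  0.0553]
top scraper_handle 0.73 [0.0072 0.2017 0.0494]
top scraper_handle 0.59 [-0.3496  0.1969  0.0552]
```

View pics/side7.png

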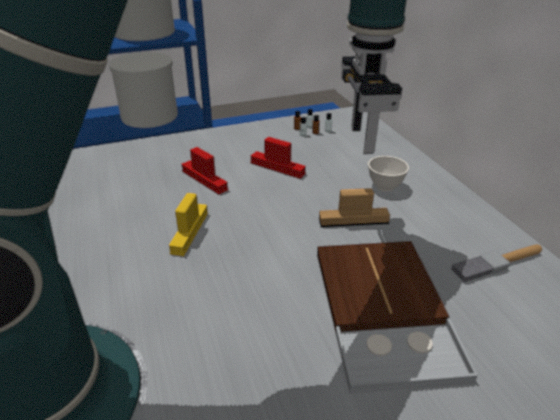

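The scraper stands upright at (355,208), clear of the board. Both tokens are in the tray, at (379,345) and (420,342), and the gripper is clear. Handing in.

```bash
python3 -c "
from rig import arm
print(arm.hand_in())"
```

```text
the job is handed in; nothing more can be done
None
```

I wiped both tokens into the tray, stood the scraper on the counter and handed the job in at about 16 s of the 51 s allowed. No verdict was reported.

- **Grip:** I started lifting before the fingers had fully closed, so they gripped the handle about 18 mm higher than planned. The scraper still came up level and stayed level, so I carried on without regripping.
- **Wipe:** The sole went down at the far edge of the board, and the push used roughly 6–16 N of downward force. The pictures show the blade pushing both tokens, with the fingers well above them.
- **Tokens:** In the last picture both lie flat in the tray. The network reported only one of them, at station (-0.03, -0.13), about 6 mm up. The second one I confirmed only by eye.
- **Scraper:** It stands upright at about station (0.00, 0.20), with its handle point at 49–54 mm in the two cameras. That is off the board and tray and below the 60 mm limit. The gripper is open and about 19 cm above the counter, touching nothing.

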